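Lock the levelled balance slab

TASK

The balance's stone slab has just been levelled and must be locked. First clear every jar off the slab and the balance and stand them upright in the grey spill tray; then run the jam nut on each of the three levelling studs down clockwise until it is jammed tight against its boss. Last, for the check weighing, stand the steel check weight on the balance pan, well within it, and leave the beaker, the wash bottle and the tub beyond alone.

Things in the scene. Friction and masses are not known exactly. Their poses are not given: they have to be found in the camera images.
- slab: Weighing slab, fixed: grey stone plate 200 x 260 x 30 mm (x, y, z), top 45 mm above the bench, on three upright levelling studs: 20 mm thick, tops at 95 mm, in steel bosses 36 mm wide, tops at 60 mm; feet 42 mm wide. Origin on the bench under the plate's centre; z up. Studs stand at x, y = (-127, 0) front, (50, 155) left, (50, -155) right (mm, slab frame) and do not move.
- balance (a point): Top of the low white precision balance on the middle of the slab: body 168 x 132 mm (slab's x, y), fixed; this point is the centre of its top, 85 mm above the bench.
- pan (a point): Centre of the upper face of the balance's steel pan, 116 x 116 mm, 96 mm above the bench; axes as the slab's. The pan is rigid.
- tray: Grey plastic spill tray, fixed, 200 x 200 mm outside, 22 mm high, walls and floor 5 mm. Origin under its centre, axes along its sides. Takes four jars in two rows of two, 90 mm apart.
- weight: Polished steel check weight, 500 g: disc 52 mm in diameter and 28 mm high, a narrow neck, and a knob 24 mm in diameter from 34 to 52 mm high. Origin at the centre of its underside, z along its axis (up). Stands on the bench between slab and tray.
- beaker: Bystander: open glass beaker 70 mm in diameter, 85 mm high, beyond the work; origin under its centre.
- wash_bottle: Bystander: white plastic bottle with a red cap, 60 mm in diameter, 150 mm high, beyond the work; origin under its centre.
- tub: Bystander: white plastic tub with a red cap, 86 mm in diameter, 130 mm high, beyond the work; origin under its centre.
- jar1: Squat brown glass jar, 80 to 170 g: body 54 mm in diameter and 44 mm high, black lid 51 mm in diameter from 47 to 65 mm high. Origin at the centre of its underside, z along its axis (up). Two to four of the five alike jars are there, standing on the slab beside the balance in this one's case; None if absent.
- jar2: Squat brown glass jar, 80 to 170 g: body 54 mm in diameter and 44 mm high, black lid 51 mm in diameter from 47 to 65 mm high. Origin at the centre of its underside, z along its axis (up). Two to four of the five alike jars are there, standing on the slab beside the balance in this one's case; None if absent.
- jar3: Squat brown glass jar, 80 to 170 g: body 54 mm in diameter and 44 mm high, black lid 51 mm in diameter from 47 to 65 mm high. Origin at the centre of its underside, z along its axis (up). Two to four of the five alike jars are there, standing on the slab beside the balance in this one's case; None if absent.
- jar4: Squat brown glass jar, 80 to 170 g: body 54 mm in diameter and 44 mm high, black lid 51 mm in diameter from 47 to 65 mm high. Origin at the centre of its underside, z along its axis (up). Two to four of the five alike jars are there, standing on the slab beside the balance in this one's case; None if absent.
- jar5: Squat brown glass jar, 80 to 170 g: body 54 mm in diameter and 44 mm high, black lid 51 mm in diameter from 47 to 65 mm high. Origin at the centre of its underside, z along its axis (up). Two to four of the five alike jars are there, standing on the balance's pan in this one's case; None if absent.
- nut_front (a joint): The front jam nut's angle still to run, rad: 0 when it is jammed hard against its boss (a firm stop), up to 6 when backed off. Starts at 2 to 5. Turning clockwise seen from above lowers the value and the nut, 4 mm a full turn. Stiff enough (about 0.08 N m) to stay where it is left.
- nut_front_mid (a point): Centre of the front jam nut, a brass hexagon 30 mm across its flats and 12 mm high on the front levelling stud. When it is home its underside is 60 mm and this point 66 mm above the bench. The point turns with the nut: z up, two flats face along its +x and -x, the others every 60 degrees.
- nut_left (a joint): The left jam nut's angle still to run, rad: 0 when it is jammed hard against its boss (a firm stop), up to 6 when backed off. Starts at 2 to 5. Turning clockwise seen from above lowers the value and the nut, 4 mm a full turn. Stiff enough (about 0.08 N m) to stay where it is left.
- nut_left_mid (a point): Centre of the left jam nut, a brass hexagon 30 mm across its flats and 12 mm high on the left levelling stud. When it is home its underside is 60 mm and this point 66 mm above the bench. The point turns with the nut: z up, two flats face along its +x and -x, the others every 60 degrees.
- nut_right (a joint): The right jam nut's angle still to run, rad: 0 when it is jammed hard against its boss (a firm stop), up to 6 when backed off. Starts at 2 to 5. Turning clockwise seen from above lowers the value and the nut, 4 mm a full turn. Stiff enough (about 0.08 N m) to stay where it is left.
- nut_right_mid (a point): Centre of the right jam nut, a brass hexagon 30 mm across its flats and 12 mm high on the right levelling stud. When it is home its underside is 60 mm and this point 66 mm above the bench. The point turns with the nut: z up, two flats face along its +x and -x, the others every 60 degrees.

How it is judged (in metres and radians):
On the way, in this order (a step that is already met when the one before it is completed fails the run):
1. every jar stands upright in the spill tray (x of jar1 in the frame of tray between -0.085 and 0.085 m and y of jar1 in the frame of tray between -0.085 and 0.085 m and z of each of jar1, jar2, jar3, jar4, jar5 in the frame of tray below 0.012 m and angle between each of jar1, jar2, jar3, jar4, jar5's own z axis and vertical below 0.15 rad and x of jar2 in the frame of tray between -0.085 and 0.085 m and y of jar2 in the frame of tray between -0.085 and 0.085 m and x of jar3 in the frame of tray between -0.085 and 0.085 m and y of jar3 in the frame of tray between -0.085 and 0.085 m and x of jar4 in the frame of tray between -0.085 and 0.085 m and y of jar4 in the frame of tray between -0.085 and 0.085 m and x of jar5 in the frame of tray between -0.085 and 0.085 m and y of jar5 in the frame of tray between -0.085 and 0.085 m), for 0.3 s.
2. all three jam nuts are down tight against their bosses (value of joint each of nut_front, nut_left, nut_right below 0.15 rad), for 0.3 s.
3. the check weight stands on the balance pan (horizontal distance between weight and pan below 0.045 m and z of weight in the frame of pan between -0.006 and 0.006 m and angle between weight's own z axis and vertical below 0.1 rad and linear speed of weight below 0.02 m/s), for 0.3 s.
At the end, for the whole second after the job is handed in: Every jar present stands upright (within 0.15 rad) on the floor of the spill tray; each jam nut is within 0.15 rad of its stop against the boss; the check weight stands upright and at rest on the pan, its axis within 45 mm of the pan's centre (all of step 1 and all of step 2 and all of step 3); the robot touches nothing.
It fails at once if the beaker is disturbed (moved more than 40 mm) (distance of beaker from where it was at the start of the episode above 0.04 m).
It fails at once if the wash bottle is disturbed (moved more than 40 mm) (distance of wash_bottle from where it was at the start of the episode above 0.04 m).
It fails at once if the tub is disturbed (moved more than 40 mm) (distance of tub from where it was at the start of the episode above 0.04 m).
Of jar1, jar2, jar3, jar4, jar5 only 2 to 4 are there at a start; the rules pass over those that are not, and their reading is None.
At some moment in a run one of weight may be knocked a few centimetres aside while the robot is not near it.
Once in a run the grip may slacken for a moment while it holds something.
It also fails if it takes over 210 s, if anything falls off the work surface, if the arm or the gripper's body presses on something with over 40 N, if the wrist force passes 120 N, or if a joint passes its speed limit or range.

ROBOT

A 6-joint arm with a two-finger parallel gripper is mounted at the origin on the work surface. World frame = base frame: x ahead of the robot, y to its left, z up, the work surface at z = 0. Lengths are in mm, angles in degrees, forces in N, time in s.
With the tool pointing down it reaches from about 350 to 775 mm from the base axis. Payload 7.3 kg.
Tool frame: the origin (TCP) lies midway between the tips of the shut fingers; the grasp point (between the pads) lies ctrl.pinch_z behind it (ctrl.pinch_z is the distance from the TCP to the grasp point, in mm); z points along the fingers, y is the line along which they close (so a half turn about z gives the same grasp; the last joint's range is limited). The gripper opens to 92 mm and grips with 3 to 60 N. Pads are 19 mm wide; open, the fingers measure 130 mm over their backs; the gripper's body (75 mm by 190 mm) begins 47 mm behind the grasp point.
Start: joints at [65.604, 19.595, 87.324, -0, 73.075, -8.365], TCP at [144.97, 504.607, 226.741] pointing down, gripper open.
Joint ranges: [-145.02, 145.02], [-44.19, 115.74], [2.07, 154.8], [-57.11, 237.11], [16.16, 152.29], [-177.93, 177.93]. Speed limits (degrees/s): [147.25, 147.25, 180, 180, 180, 180].

INTERFACE

Orientations are given as [roll, pitch, yaw] about the fixed x, y, z axes, in that order (R = Rz(yaw) Ry(pitch) Rx(roll)).
In Python, from bench import ctrl gives the robot as it stands.
- The arm moves only by the tool apply_moves, never from a script. Its argument "increments" is a list of rows, each a list of 2 entries, a list of its own where there are three numbers: the shift along the tool's x, y, z in mm, then the turn about the tool's z in degrees. A call has 1 to 10 rows; each row is the pose to reach, as a shift and turn from the pose commanded when the call began, along the tool's axes at that moment; what a row does not reach only later rows make up. A row lasts 1/10 s, in which the tool goes at most 50 mm and 8.59 degrees, less where a joint would pass 70% of its speed; a pose out of reach is approached as far as the arm can. A call with a gripper value outside its range is refused whole. "claw" is the closure, from -1 (fully open) to 1 (shut), so that 0 is half open, set as the call begins (left out, the last holds). The fingers move at their own pace and stop on an object; the grip force is fixed at half the most. Time passes only in rows, so rows that repeat a pose let the fingers close. It gives the time, the measured TCP pose, the force, the opening and the grip force at its end, in the units of the state.
- ctrl.state(): the state, without advancing time (a new reading comes with each control period).
- ctrl.camera(name): name is "scene" or "top"; returns the picture (480x640x3 uint8, blue, green, red); there is no depth.
- ctrl.camera_params(name): a dict with "fx", "fy", "cx", "cy" (pixels), "k1" (the pictures are not rectified: a ray, as slopes to the right and down, at radius r is drawn at 1 + k1 r^2 times it, then the intrinsics apply), "rvec" (rotation vector, rad) and "tvec" (3), from world to camera coordinates, as OpenCV has them. Camera axes: x right, y down, z forward; pixel columns grow to the right and rows downward; lengths in mm; the calibration is good to about 2 mm. A picture is of the moment at which its call begins. camera_params takes no time and is no camera call.
- ctrl.close_job(): hands the job in; it is judged then, once.
The state is a dict: "t": time; "qpos": joint angles; "qd": joint speeds; "effort": joint torques, N m; "eef_pos": TCP position; "ee_rot": TCP orientation; "force": force on the tool from outside, world axes, zero at the start; "ft_torque": the same for the moment, N m; "finger_gap": finger opening in mm; "grasp_force": force on a finger pad.
Only numpy, scipy, OpenCV 4.12 (cv2) and the standard library are available. Lean on these libraries where they do the work, as an engineer would, in place of code of your own. Each camera call takes 0.05 s, during which the arm holds its last target. There are 200 camera calls.

## Working session

There is one attempt and no reset: what is moved stays moved. The work goes in short steps, Python scripts to look and compute and a tool call to move; the robot and the scene stay as the last step left them, time stands still between calls to the robot, and variables do not carry over. Pictures are saved under pics/ and viewed, at most 14 in all, crops included, and the job is handed in when it is done.

Besides the shell and the picture viewer there is one more tool, called after ">>>" as name([rows], argument=value, ...), one row to a line, values as JSON. apply_moves: Moves the arm, as the interface text tells. Its arguments: {"type":"object","properties":{"increments":{"type":"array","items":{"type":"array"}},"claw":{"type":"number"}},"required":["increments"]}

```bash
mkdir -p pics; ls
python3 - <<'E'
from bench import ctrl
import cv2
for n in("scene","top"):
    cv2.imwrite(f"pics/{n}0.png",ctrl.camera(n)); print(n,ctrl.camera_params(n))
print(ctrl.state(),ctrl.pinch_z)
E
```

```text
pics
scene {'fx': 459.67950788471103, 'fy': 459.67950788471103, 'cx': 325.56164768401135, 'cy': 234.4982333321337, 'k1': -0.08671451056621866, 'rvec': array([ 1.5149859 ,  2.18545348, -0.73457604]), 'tvec': array([ 196.61539   , -355.77252986, 1420.59478448])}
top {'fx': 613.9372233973904, 'fy': 613.9372233973904, 'cx': 317.76792087994676, 'cy': 252.97574078960545, 'k1': -0.2018106771296326, 'rvec': array([ 2.19194332, -2.16498024,  0.08807227]), 'tvec': array([   6.01477144,  574.51568674, 1125.21292714])}
{'t': 0.1, 'qpos': array([ 6.56042112e+01,  1.96325379e+01,  8.73685955e+01,  1.00310345e-03,
        7.30760167e+01, -8.36610315e+00]), 'qd': array([ 0.02063951, -0.20359892, -0.05711674,  0.00735244, -0.02029218,
       -0.05305898]), 'effort': array([ 1.54007334e-04, -4.32015359e+01, -2.44688988e+01,  7.18233478e-02,
        5.27624774e-02, -2.94422910e-05]), 'eef_pos': array([144.80907434, 504.27620885, 226.13288086]), 'ee_rot': array([-1.79923810e+02, -1.21742144e-02,  1.63970014e+02]), 'force': array([ 0.82127905, -0.12186777,  0.26617068]), 'ft_torque': array([ 0.00457104,  0.02025583, -0.01134201]), 'grasp_force': 0.0, 'finger_gap': 91.33160306264134} 18.8
```

View pics/top0.png

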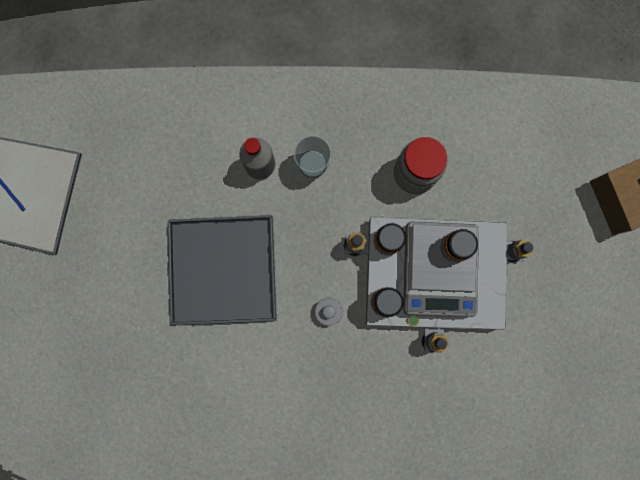

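View pics/scene0.png

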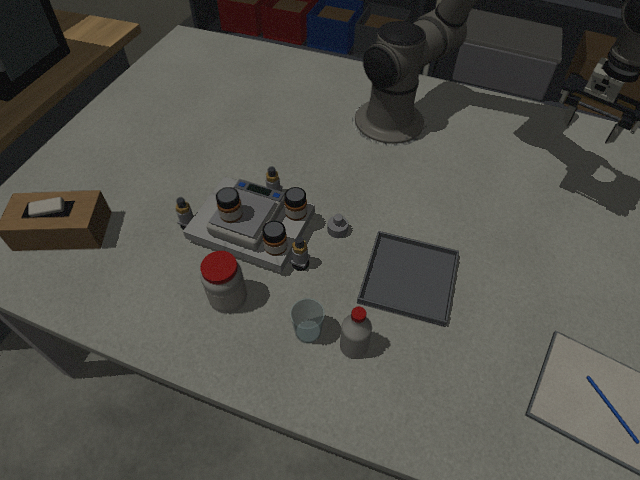

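The top view shows three jars: beside the balance at (391,238) and (388,302), and on the pan at (461,244). The studs are at (356,243), (523,249) and (437,343), the weight at (328,312), and the tray spans (168..275, 217..325). The scene view confirms this.

```bash
cat > h.py <<'E'
from bench import ctrl
import cv2, numpy as np
def w(px,z,n="top"):
    p=ctrl.camera_params(n); u=(px[0]-p['cx'])/p['fx']; v=(px[1]-p['cy'])/p['fy']
    rd=np.hypot(u,v); r=rd
    for _ in range(30): r=rd/(1+p['k1']*r*r)
    s=r/rd if rd else 1
    R=cv2.Rodrigues(p['rvec'])[0]; d=R.T@np.array([u*s,v*s,1]); c=-R.T@p['tvec']
    return c+d*(z-c[2])/d[2]
def pix(P,n="top"):
    p=ctrl.camera_params(n); R=cv2.Rodrigues(p['rvec'])[0]; q=R@np.array(P,float)+p['tvec']
    a=q[:2]/q[2]; a=a*(1+p['k1']*(a@a)); return a*p['fx']+[p['cx'],p['cy']]
def crop(img,x0,y0,x1,y1,f,name): cv2.imwrite("pics/"+name+".png",cv2.resize(img[y0:y1,x0:x1],None,fx=f,fy=f,interpolation=cv2.INTER_CUBIC))
E
python3 - <<'E'
from h import *
im=cv2.imread("pics/top0.png")
crop(cv2.convertScaleAbs(im,alpha=1.5),310,205,550,360,3.3,"c1")
E
python3 - <<'E'
from h import *
np.set_printoptions(precision=1,suppress=True)
for p in [(168,218),(272,216),(276,323),(170,326)]: print("tray",w(p,22))
for p in [(370,217),(507,223),(505,329),(367,328)]: print("slab",w(p,45))
for p,z in [((391,236),110),((388,300),110),((462,243),161)]: print("jar",w(p,z))
for p in [(358,238),(527,245),(440,341)]: print("stud",w(p,95))
print("weight",w((328,312),52)); c=ctrl.camera_params("top"); print(-cv2.Rodrigues(c['rvec'])[0].T@c['tvec'])
E
```

```text
tray [638.  299.8  22. ]
tray [643.5 100.4  22. ]
tray [442.7  89.3  22. ]
tray [433.  289.9  22. ]
slab [640.6 -82.7  45. ]
slab [ 633.6 -342.3   45. ]
slab [ 435.1 -336.8   45. ]
slab [436.3 -78.5  45. ]
jar [ 598.5 -114.1  110. ]
jar [ 487.3 -109.3  110. ]
jar [ 582.7 -227.5  161. ]
stud [595.8 -57.5  95. ]
stud [ 587.6 -363.6   95. ]
stud [ 416.1 -203.5   95. ]
weight [464.8  -6.8  52. ]
[ 479.8   10.6 1168.7]
```

View pics/c1.png

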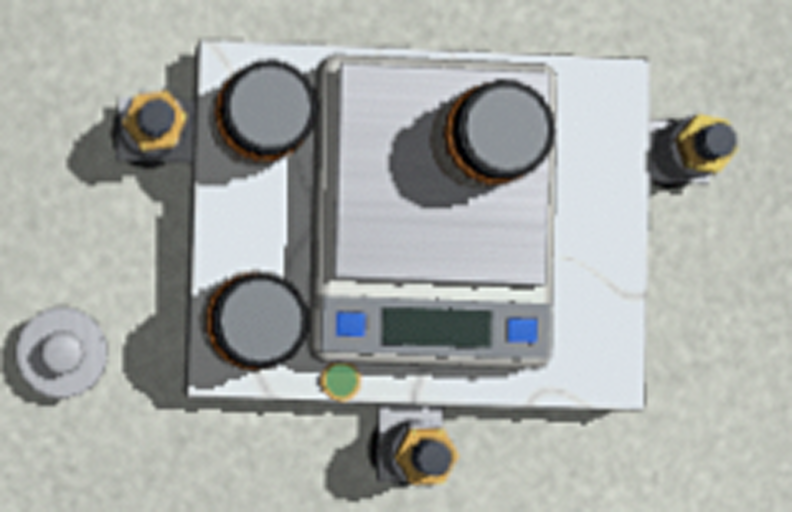

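Run:
```python
from h import *
np.set_printoptions(precision=1,suppress=True)
f=lambda x,y:(x/3.3+310,y/3.3+205)
for n,p,z in [("A",f(268,110),110),("B",f(259,319),110),("C",f(506,129),161),("L",f(157,117),95),("R",f(716,141),95),("F",f(433,457),95),("wt",f(64,352),52),("wtdisc",f(61,352),28)]: print(n,w(p,z))
print("slab",[w(f(*p),45)[:2] for p in [(202,40),(648,60),(642,408),(189,395)]])
print("pan",np.mean([w(f(*p),96) for p in [(343,66),(551,66),(547,286),(335,278)]],0))
print("tub",w((427,158),130),"bottle",w((252,146),150),"beaker",w((312,151),85),"box",w((592,182),80),w((608,234),80))
ims=cv2.convertScaleAbs(cv2.imread("pics/top0.png"),alpha=1.6)
big=[cv2.resize(ims[y-14:y+14,x-14:x+14],(266,266),interpolation=cv2.INTER_CUBIC) for x,y in [(356,242),(525,249),(438,343)]]
cv2.imwrite("pics/nuts.png",np.hstack(big))
```

```text
A [ 594.4 -114.4  110. ]
B [ 484.5 -110.1  110. ]
C [ 580.9 -229.8  161. ]
L [591.5 -56.8  95. ]
R [ 582.6 -363.4   95. ]
F [ 411.7 -205.7   95. ]
wt [465.5  -9.4  52. ]
wtdisc [465.2  -8.1  28. ]
slab [array([640.4, -84.9]), array([ 633.3, -341.1]), array([ 435.8, -335.9]), array([442.3, -79. ])]
pan [ 563.  -211.7   96. ]
tub [ 733.7 -175.   130. ] bottle [745.5 127.2 150. ] beaker [754.   25.7  85. ] box [ 710.4 -502.4   80. ] [ 612.2 -531.4   80. ]
```

View pics/nuts.png

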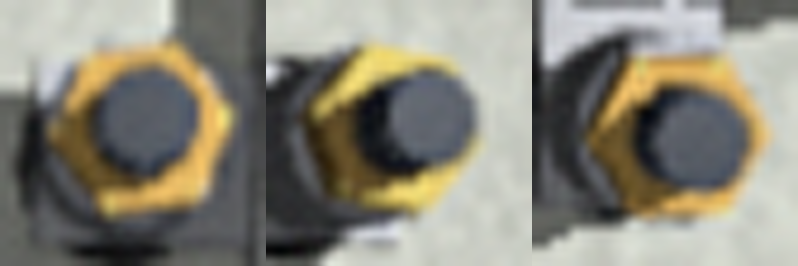

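Left nut: flats at about 7° mod 60 in world; right about -10°; front about 0°. Setting out: turn to yaw 90 and head over to the jar on the pan.

>>> apply_moves([
  [[-439, -242, 0], 74],
  [[-439, -242, 0], 74],
  [[-439, -242, 0], 74],
  [[-439, -242, 0], 74],
  [[-439, -242, 0], 74],
  [[-439, -242, 0], 74],
  [[-439, -242, 0], 74],
  [[-439, -242, 0], 74],
  [[-439, -242, 0], 74],
  [[-439, -242, 0], 74],
], claw=-1)

```text
t: 1.1
eef_pos: [500.2, 149.9, 226.5]
ee_rot: [-180.0, -0.0, 89.8]
force: [0.9, 1.6, -0.1]
finger_gap: 91.8
grasp_force: 0.0
```

>>> apply_moves([
  [[-380, 81, 0], 0],
  [[-380, 81, 0], 0],
  [[-380, 81, 0], 0],
  [[-380, 81, 0], 0],
  [[-380, 81, 0], 0],
  [[-380, 81, 0], 0],
  [[-380, 81, 0], 0],
  [[-380, 81, 0], 0],
  [[-380, 81, 0], 0],
  [[-380, 81, 0], 0],
])

```text
t: 2.1
eef_pos: [579.5, -228.9, 225.6]
ee_rot: [-179.9, -0.1, 89.9]
force: [-0.8, 0.1, -0.4]
finger_gap: 91.5
grasp_force: 0.0
```

>>> apply_moves([
  [[0, 0, 50], 0],
  [[0, 0, 80], 0],
  [[0, 0, 107], 0],
  [[0, 0, 107], 0],
  [[0, 0, 107], 0],
])

```text
t: 2.6
eef_pos: [580.2, -227.2, 120.4]
ee_rot: [-180.0, -0.0, 90.0]
force: [-0.3, 0.5, 0.8]
finger_gap: 91.6
grasp_force: 0.0
```

Run:
```python
from h import *
t=ctrl.camera("top"); s=ctrl.camera("scene")
a=cv2.resize(t[180:380,330:550],(440,400)); b=cv2.resize(s[150:350,150:350],(400,400))
cv2.imwrite("pics/g1.png",np.hstack([a[:,:400],b])); print(ctrl.state()['eef_pos'],ctrl.state()['qpos'])
```

```text
[ 581.04031224 -228.12958004  121.82757407] [-2.84719512e+01  3.50714574e+01  7.89999308e+01  1.20565340e-02
  6.57421155e+01 -2.84965338e+01]
```

View pics/g1.png

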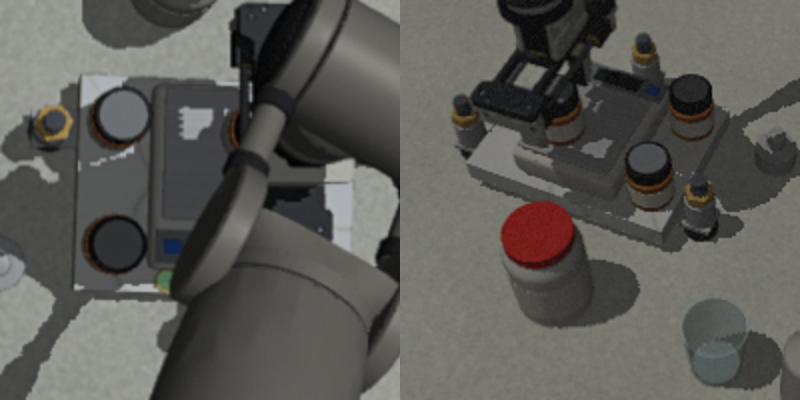

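The fingers straddle the pan jar. Closing and lifting.

>>> apply_moves([
  [[0, 0, 0], 0],
  [[0, 0, 0], 0],
  [[0, 0, 0], 0],
  [[0, 0, 0], 0],
  [[0, 0, 0], 0],
  [[0, 0, 0], 0],
  [[0, 0, 0], 0],
  [[0, 0, -5], 0],
  [[0, 0, -10], 0],
  [[0, 0, -10], 0],
], claw=1)

```text
t: 3.7
eef_pos: [580.4, -228.6, 130.7]
ee_rot: [179.9, 0.0, 90.0]
force: [0.7, -0.2, -0.7]
finger_gap: 53.1
grasp_force: 30.0
```

>>> apply_moves([
  [[0, 0, -30], 0],
  [[45, -9, -40], 0],
  [[92, -18, -40], 0],
  [[140, -27, -40], 0],
  [[187, -36, -40], 0],
  [[234, -45, -40], 0],
  [[281, -54, -40], 0],
  [[328, -63, -40], 0],
  [[375, -72, -40], 0],
  [[420, -81, -40], 0],
])

```text
t: 4.7
eef_pos: [498.5, 193.6, 170.0]
ee_rot: [180.0, -0.0, 90.0]
force: [0.6, 0.9, -1.6]
finger_gap: 53.2
grasp_force: 30.0
```

>>> apply_moves([
  [[48, -8, 0], 0],
  [[48, -8, 0], 0],
  [[48, -8, 40], 0],
  [[48, -8, 80], 0],
  [[48, -8, 110], 0],
  [[48, -8, 130], 0],
  [[48, -8, 137], 0],
  [[48, -8, 139], 0],
  [[48, -8, 139], 0],
  [[48, -8, 139], 0],
])

```text
t: 5.7
eef_pos: [492.1, 239.9, 32.0]
ee_rot: [179.9, -0.0, 90.0]
force: [0.0, 0.3, -0.8]
finger_gap: 53.5
grasp_force: 30.0
```

>>> apply_moves([
  [[0, 0, 2], 0],
  [[0, 0, 2], 0],
])

```text
t: 5.9
eef_pos: [491.4, 239.8, 29.2]
ee_rot: [179.9, -0.0, 90.0]
force: [-0.2, -0.2, -0.2]
finger_gap: 53.7
grasp_force: 30.0
```

>>> apply_moves([
  [[0, 0, 2], 0],
  [[0, 0, 2], 0],
  [[0, 0, 2], 0],
  [[0, 0, 2], 0],
  [[0, 0, -30], 0],
  [[0, 0, -70], 0],
  [[0, 0, -110], 0],
  [[-50, 0, -130], 0],
  [[-100, 0, -130], 0],
  [[-150, 0, -130], 0],
], claw=-0.6)

```text
t: 6.9
eef_pos: [491.3, 92.2, 159.8]
ee_rot: [179.8, -0.0, 90.1]
force: [0.5, -0.8, 0.2]
finger_gap: 73.3
grasp_force: 0.0
```

>>> apply_moves([
  [[-50, -8, 0], 0],
  [[-100, -8, 0], 0],
  [[-150, -8, 0], 0],
  [[-198, -8, 0], 0],
  [[-198, -8, 0], 0],
  [[-198, -8, 30], 0],
  [[-198, -8, 60], 0],
  [[-198, -8, 80], 0],
  [[-198, -8, 90], 0],
  [[-198, -8, 90], 0],
])

```text
t: 7.9
eef_pos: [482.4, -103.9, 67.8]
ee_rot: [-179.9, -0.1, 90.0]
force: [-0.5, -0.1, 0.2]
finger_gap: 73.1
grasp_force: 0.0
```

>>> apply_moves([
  [[0, 0, 0], 0],
  [[0, 0, 0], 0],
  [[0, 0, 0], 0],
  [[0, 0, 0], 0],
  [[0, 0, 0], 0],
  [[0, 0, -10], 0],
  [[0, 0, -40], 0],
  [[0, 0, -80], 0],
  [[0, 0, -90], 0],
  [[0, 0, -90], 0],
], claw=1)

```text
t: 8.9
eef_pos: [483.7, -105.0, 160.4]
ee_rot: [179.8, 0.1, 90.0]
force: [-0.0, -0.4, -1.6]
finger_gap: 53.4
grasp_force: 30.0
```

>>> apply_moves([
  [[45, 3, 0], 0],
  [[90, 6, 0], 0],
  [[135, 8, 0], 0],
  [[180, 10, 0], 0],
  [[225, 12, 0], 0],
  [[254, 12, 0], 0],
  [[254, 12, 40], 0],
  [[254, 12, 80], 0],
  [[254, 12, 115], 0],
  [[254, 12, 127], 0],
])

```text
t: 9.9
eef_pos: [490.7, 148.8, 27.8]
ee_rot: [-179.4, 0.1, 90.0]
force: [-16.5, -0.3, 41.2]
finger_gap: 53.1
grasp_force: 30.1
```

>>> apply_moves([
  [[0, 0, 2], 0],
  [[0, 0, 3], 0],
  [[0, 0, 3], 0],
  [[0, 0, 3], 0],
])

```text
t: 10.3
eef_pos: [495.5, 149.3, 29.2]
ee_rot: [179.9, -0.0, 90.0]
force: [-0.7, -0.6, -1.5]
finger_gap: 53.0
grasp_force: 30.0
```

Run:
```python
from h import *
t=ctrl.camera("top"); s=ctrl.camera("scene")
a=cv2.resize(t[180:380,150:350],(400,400)); b=cv2.resize(s[200:340,330:470],(400,400))
cv2.imwrite("pics/g2.png",np.hstack([a,b])); st=ctrl.state();print(st['eef_pos'],st['force'],st['finger_gap'])
```

```text
[495.47823577 149.27837418  29.18206747] [-0.64227699 -0.76014198 -1.37065459] 53.48303169982776
```

View pics/g2.png

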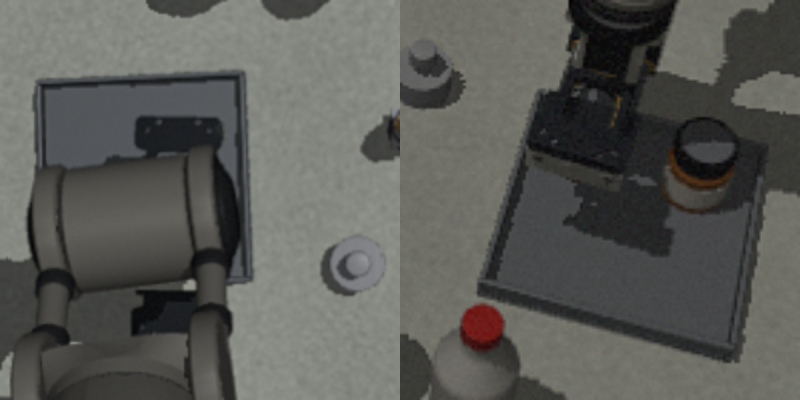

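The first jar stands in the tray; the gripper is inside the tray with the second. Releasing.

>>> apply_moves([
  [[0, 0, 0], 0],
  [[0, 0, 0], 0],
  [[0, 0, 0], 0],
  [[0, 0, 0], 0],
  [[0, 0, -30], 0],
  [[0, 0, -70], 0],
  [[0, 0, -110], 0],
  [[0, 0, -140], 0],
  [[-50, 25, -140], 0],
  [[-100, 50, -140], 0],
], claw=-0.6)

```text
t: 11.4
eef_pos: [540.7, 59.9, 170.5]
ee_rot: [179.8, -0.0, 90.2]
force: [1.1, 0.8, -0.7]
finger_gap: 73.5
grasp_force: 0.0
```

>>> apply_moves([
  [[-50, 25, 0], 0],
  [[-100, 49, 0], 0],
  [[-140, 49, 0], 0],
  [[-163, 49, 0], 0],
  [[-163, 49, 0], 0],
  [[-163, 49, 30], 0],
  [[-163, 49, 60], 0],
  [[-163, 49, 85], 0],
  [[-163, 49, 98], 0],
  [[-163, 49, 98], 0],
])

```text
t: 12.4
eef_pos: [587.7, -102.0, 69.1]
ee_rot: [-179.8, -0.1, 90.0]
force: [0.5, -0.3, -0.0]
finger_gap: 73.6
grasp_force: 0.0
```

>>> apply_moves([
  [[0, 0, 0], 0],
  [[0, 0, 0], 0],
])

```text
t: 12.6
eef_pos: [589.7, -103.2, 72.2]
ee_rot: [179.9, 0.0, 90.0]
force: [0.1, 0.4, -0.0]
finger_gap: 73.5
grasp_force: 0.0
```

>>> apply_moves([
  [[-10, 5, 2], 0],
  [[-10, 5, 2], 0],
  [[-10, 5, 2], 0],
])

```text
t: 12.9
eef_pos: [594.0, -113.8, 69.0]
ee_rot: [180.0, 0.0, 89.9]
force: [-0.9, 0.2, 0.4]
finger_gap: 73.5
grasp_force: 0.0
```

>>> apply_moves([
  [[0, 0, 0], 0],
  [[0, 0, 0], 0],
  [[0, 0, 0], 0],
  [[0, 0, 0], 0],
  [[0, 0, 0], 0],
  [[0, 0, -10], 0],
  [[0, 0, -40], 0],
  [[0, 0, -80], 0],
  [[0, 0, -90], 0],
  [[0, 0, -90], 0],
], claw=1)

```text
t: 13.9
eef_pos: [594.7, -113.5, 161.1]
ee_rot: [179.8, 0.1, 90.0]
force: [-1.3, 0.7, -0.4]
finger_gap: 53.5
grasp_force: 30.0
```

```bash
python3 -c "
from h import *
s=ctrl.state();print(s['eef_pos'],s['qpos'],s['finger_gap'])"
```

```text
[ 594.68520239 -113.49998064  161.06707679] [-1.80564812e+01  3.09786689e+01  7.97336752e+01  2.89621809e-03
  6.90341731e+01 -1.80299565e+01] 53.5147319190096
```

>>> apply_moves([
  [[45, -2, 0], 0],
  [[90, -4, 0], 0],
  [[135, -6, 0], 0],
  [[180, -8, 0], 0],
  [[225, -10, 0], 0],
  [[270, -12, 0], 0],
  [[310, -15, 0], 0],
  [[310, -15, 0], 0],
  [[310, -15, 40], 0],
  [[310, -15, 80], 0],
])

```text
t: 14.9
eef_pos: [578.7, 196.6, 77.3]
ee_rot: [180.0, 0.0, 90.0]
force: [0.4, 0.1, -1.1]
finger_gap: 53.1
grasp_force: 30.0
```

>>> apply_moves([
  [[0, 0, 15], 0],
  [[0, 0, 30], 0],
  [[0, 0, 40], 0],
  [[0, 0, 45], 0],
  [[0, 0, 45], 0],
])

```text
t: 15.4
eef_pos: [578.4, 196.4, 32.9]
ee_rot: [-179.9, 0.0, 90.0]
force: [-0.1, -0.0, -0.6]
finger_gap: 53.4
grasp_force: 30.0
```

>>> apply_moves([
  [[0, 0, 2], 0],
  [[0, 0, 4], 0],
  [[0, 0, 4], 0],
])

```text
t: 15.7
eef_pos: [579.0, 196.8, 30.0]
ee_rot: [180.0, -0.0, 90.0]
force: [0.3, 0.2, -0.4]
finger_gap: 53.3
grasp_force: 30.0
```

>>> apply_moves([
  [[0, 0, 0], 0],
  [[0, 0, 0], 0],
  [[0, 0, 0], 0],
  [[0, 0, 0], 0],
  [[0, 0, -30], 0],
  [[0, 0, -70], 0],
  [[0, 0, -110], 0],
  [[0, 0, -140], 0],
  [[0, 0, -150], 0],
  [[0, 0, -150], 0],
], claw=-0.6)

```text
t: 16.7
eef_pos: [579.5, 197.0, 181.1]
ee_rot: [179.8, -0.0, 90.0]
force: [0.3, -0.1, 0.4]
finger_gap: 73.4
grasp_force: 0.0
```

>>> apply_moves([
  [[-253, 12, 0], -127],
  [[-253, 12, 0], -127],
  [[-253, 12, 0], -127],
  [[-253, 12, 0], -127],
  [[-253, 12, 0], -127],
  [[-253, 12, 0], -127],
  [[-253, 12, 0], -127],
  [[-253, 12, 0], -127],
  [[-253, 12, 0], -127],
  [[-253, 12, 0], -127],
], claw=-0.1)

```text
t: 17.7
eef_pos: [589.7, -56.1, 177.0]
ee_rot: [180.0, -0.2, 173.6]
force: [0.0, -0.0, -0.1]
finger_gap: 50.6
grasp_force: 0.0
```

>>> apply_moves([
  [[0, 0, 0], -41],
  [[0, 0, 0], -41],
  [[0, 0, 0], -41],
  [[0, 0, 0], -41],
  [[0, 0, 0], -41],
  [[0, 0, 0], -41],
])

```text
t: 18.3
eef_pos: [589.8, -56.0, 177.3]
ee_rot: [179.8, -0.2, -145.7]
force: [-0.3, -0.1, -0.2]
finger_gap: 50.6
grasp_force: 0.0
```

```bash
cat > v.py <<'E'
from h import *
import sys
np.set_printoptions(precision=1,suppress=True)
# args: name, target x y z yaw, then optional top crop / scene crop
def to(x,y,z,yaw):
    s=ctrl.state(); e=s['eef_pos']; Y=np.radians(s['ee_rot'][2]); d=np.array([x,y,z])-e
    print("at",e,s['ee_rot'],"q1,6",s['qpos'][[0,5]],"F",s['force'],"T",s['ft_torque'],"gap",s['finger_gap'])
    print("shift",d[0]*np.cos(Y)+d[1]*np.sin(Y),d[0]*np.sin(Y)-d[1]*np.cos(Y),-d[2],"turn",(s['ee_rot'][2]-yaw+180)%360-180)
if __name__=="__main__": to(*map(float,sys.argv[1:5]))
E
python3 v.py 591.4 -56 62 -143
python3 - <<'E'
from h import *
t=ctrl.camera("top"); s=ctrl.camera("scene")
a=cv2.resize(t[160:360,150:350],(400,400)); b=cv2.resize(s[150:350,250:450],(400,400))
cv2.imwrite("pics/g3.png",np.hstack([a,b]))
E
```

```text
at [589.8 -56.  177.3] [ 179.8   -0.2 -145.7] q1,6 [ -12.8 -137.2] F [-0.3 -0.1 -0.2] T [ 0.1  0.  -0. ] gap 50.61428536758074
shift -1.3553842175940267 -0.9295863720997984 115.32301888837986 turn -2.6769728301938756
```

View pics/g3.png

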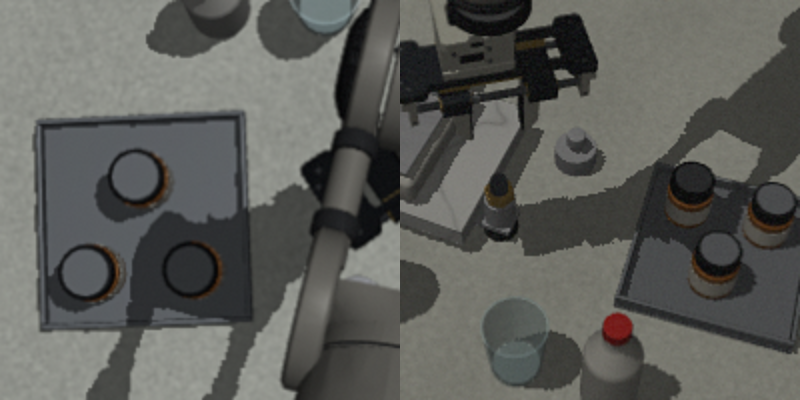

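All three jars stand upright in the tray. Descending on the left nut.

>>> apply_moves([
  [[-1, -1, 40], -2],
  [[-1, -1, 70], -2],
  [[-1, -1, 95], -2],
  [[-1, -1, 110], -2],
  [[-1, -1, 114], -2],
  [[-1, -1, 114], -2],
])

```text
t: 19.0
eef_pos: [591.8, -56.4, 65.0]
ee_rot: [179.9, -0.1, -143.8]
force: [-0.3, -0.1, 0.5]
finger_gap: 50.4
grasp_force: 0.0
```

>>> apply_moves([
  [[0, 0, 0], 0],
  [[0, 0, 0], 0],
  [[0, 0, 0], 0],
  [[0, 0, 0], 0],
  [[0, 0, 0], 0],
  [[0, 0, 0], 0],
  [[0, 0, 0], 0],
], claw=1)

```text
t: 19.7
eef_pos: [592.1, -55.9, 66.5]
ee_rot: [180.0, 0.0, -143.7]
force: [-2.1, 4.3, 5.8]
finger_gap: 29.7
grasp_force: 29.9
```

```bash
python3 v.py 591.4 -56 62 -143
```

```text
at [592.1 -55.9  66.5] [ 180.     0.  -143.7] q1,6 [ -12.8 -139.1] F [-2.1  4.3  5.8] T [0.7 0.5 0. ] gap 29.721095992871014
shift 0.6515892542476522 0.3062092167107205 4.497843733516703 turn -0.7221562116924645
```

>>> apply_moves([
  [[0, 0, 0], 8],
  [[0, 0, 0.2], 16],
  [[0, 0, 0.3], 24],
  [[0, 0, 0.4], 32],
  [[0, 0, 0.5], 40],
  [[0, 0, 0.5], 48],
  [[0, 0, 0.6], 56],
  [[0, 0, 0.7], 64],
  [[0, 0, 0.8], 72],
  [[0, 0, 0.9], 80],
])

```text
t: 20.7
eef_pos: [592.3, -53.4, 65.6]
ee_rot: [179.8, -0.1, 136.0]
force: [-0.3, 13.4, 6.3]
finger_gap: 29.6
grasp_force: 30.0
```

```bash
python3 v.py 591.4 -56 62 -143
```

```text
at [592.3 -53.4  65.6] [179.8  -0.1 136. ] q1,6 [-12.7 -58.8] F [-0.3 13.4  6.3] T [2.3 0.1 0.1] gap 29.58022548851845
shift -1.139576360255566 -2.475966466332798 3.623733809753105 turn -81.04404655247674
```

>>> apply_moves([
  [[1.4, 1.4, 0], 8],
  [[1.4, 1.4, 0.2], 16],
  [[1.4, 1.4, 0.3], 24],
  [[1.4, 1.4, 0.4], 32],
  [[1.4, 1.4, 0.5], 40],
  [[1.4, 1.4, 0.5], 48],
  [[1.4, 1.4, 0.6], 56],
  [[1.4, 1.4, 0.7], 64],
  [[1.4, 1.4, 0.8], 72],
  [[1.4, 1.4, 0.9], 80],
])

```text
t: 21.7
eef_pos: [594.7, -53.1, 64.9]
ee_rot: [179.7, -0.3, 55.9]
force: [7.5, 8.1, 0.1]
finger_gap: 29.9
grasp_force: 30.0
```

```bash
python3 v.py 591.4 -55 62 -143
```

```text
at [594.7 -53.1  64.9] [179.7  -0.3  55.9] q1,6 [-12.5  21.4] F [7.5 8.1 0.1] T [ 1.1 -1.1  0.1] gap 29.947585918153923
shift -3.4599171983826045 -1.6942326469701294 2.878170821713084 turn -161.0525596803758
```

>>> apply_moves([
  [[1.7, 0.7, 0], 8],
  [[1.7, 0.7, 0.2], 16],
  [[1.7, 0.7, 0.3], 24],
  [[1.7, 0.7, 0.4], 32],
  [[1.7, 0.7, 0.4], 40],
])

```text
t: 22.2
eef_pos: [595.6, -54.0, 64.4]
ee_rot: [179.9, -0.3, 16.0]
force: [4.2, -0.7, 0.0]
finger_gap: 29.3
grasp_force: 30.0
```

```bash
python3 v.py 591.4 -55 62 -143
```

```text
at [595.6 -54.   64.4] [179.9  -0.3  16. ] q1,6 [-12.5  61.5] F [ 4.2 -0.7  0. ] T [-0.2 -0.6  0.1] gap 29.264677036817574
shift -4.348950460648889 -0.19464628063415346 2.4146039312772984 turn 158.95461109075376
```

>>> apply_moves([
  [[0.5, 0, 0], 8],
  [[0.5, 0, 0.2], 16],
  [[0.5, 0, 0.3], 24],
  [[0.5, 0, 0.4], 32],
  [[0.5, 0, 0.4], 40],
])

```text
t: 22.7
eef_pos: [595.6, -55.3, 64.0]
ee_rot: [179.9, -0.3, -24.0]
force: [2.1, -5.5, 0.7]
finger_gap: 29.6
grasp_force: 30.0
```

```bash
python3 v.py 591.4 -55 62 -143
```

```text
at [595.6 -55.3  64. ] [179.9  -0.3 -24. ] q1,6 [-12.6 101.6] F [ 2.1 -5.5  0.7] T [-1.1 -0.   0.1] gap 29.551124575911132
shift -3.957820047216623 1.4417315386355611 1.9776825144025452 turn 118.95699676442183
```

>>> apply_moves([
  [[0.4, 0.9, 0], 8],
  [[0.4, 0.9, 0.2], 16],
  [[0.4, 0.9, 0.3], 24],
  [[0.4, 0.9, 0.4], 32],
  [[0.4, 0.9, 0.4], 40],
])

```text
t: 23.2
eef_pos: [596.4, -59.6, 64.0]
ee_rot: [-179.9, -0.6, -64.0]
force: [-4.0, -5.4, 11.8]
finger_gap: 31.5
grasp_force: 30.0
```

```bash
python3 v.py 591.4 -55 62 -143
```

```text
at [596.4 -59.6  64. ] [-179.9   -0.6  -64. ] q1,6 [-12.8 141.4] F [-4.  -5.4 11.8] T [-1.2  0.7 -0.1] gap 31.498070876228248
shift -6.361544225758816 2.48306664908542 1.9801593146337737 turn 79.03470019597705
```

>>> apply_moves([
  [[0, 0, 0], 0],
  [[0, 0, 0], 0],
  [[0, 0, 0], 0],
  [[0, 0, -40], 0],
  [[0, 0, -80], 0],
  [[0, 0, -110], 0],
  [[0, 0, -110], 0],
], claw=-0.1)

```text
t: 23.9
eef_pos: [596.6, -54.4, 177.6]
ee_rot: [-179.6, -0.3, -63.7]
force: [-0.1, 0.3, -0.2]
finger_gap: 50.2
grasp_force: 0.0
```

```bash
python3 v.py 595.5 -54.5 160 -64
python3 - <<'E'
from h import *
t=cv2.convertScaleAbs(ctrl.camera("top"),alpha=1.6); s=cv2.convertScaleAbs(ctrl.camera("scene"),alpha=1.6)
q=pix((595,-55,72)).astype(int); r=pix((595,-55,72),"scene").astype(int); print(q,r)
g=lambda i,q:cv2.resize(i[q[1]-16:q[1]+16,q[0]-16:q[0]+16],(384,384),interpolation=cv2.INTER_CUBIC)
cv2.imwrite("pics/g4.png",np.hstack([g(t,q),g(s,r)]))
E
```

```text
at [596.6 -54.4 177.6] [-179.6   -0.3  -63.7] q1,6 [-12.5 141.1] F [-0.1  0.3 -0.2] T [0.1 0.2 0. ] gap 50.153189694563444
shift -0.36301082527334383 1.0007004423577486 17.599885856718515 turn 0.32937170298171736
[355 239] [298 245]
```

View pics/g4.png

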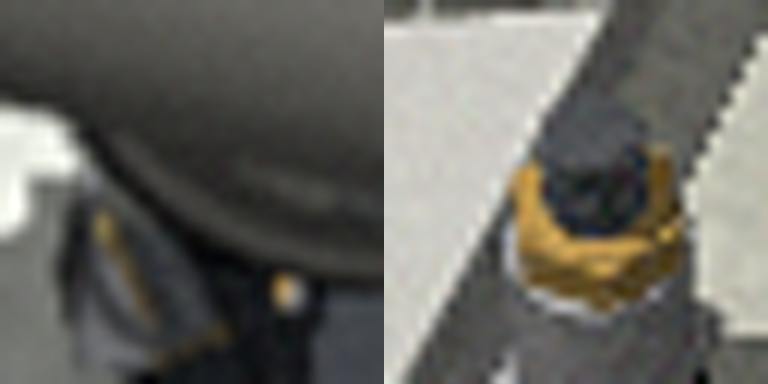

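>>> apply_moves([
  [[54, 230, 0], -85],
  [[54, 230, 0], -85],
  [[54, 230, 0], -85],
  [[54, 230, 0], -85],
  [[54, 230, 0], -85],
  [[54, 230, 0], -85],
  [[54, 230, 0], -85],
  [[54, 230, 0], -85],
  [[54, 230, 0], -85],
  [[54, 230, 0], -85],
])

```text
t: 25.0
eef_pos: [410.9, -203.8, 171.0]
ee_rot: [-179.8, 0.1, 19.8]
force: [-0.7, -0.8, -0.1]
finger_gap: 50.5
grasp_force: 0.0
```

>>> apply_moves([
  [[0, 0, 0], -85],
  [[0, 0, 0], -85],
  [[0, 0, 0], -85],
  [[0, 0, 0], -85],
  [[0, 0, 0], -85],
  [[0, 0, 0], -85],
  [[0, 0, 0], -85],
  [[0, 0, 0], -85],
  [[0, 0, 0], -85],
  [[0, 0, 0], -85],
])

```text
t: 26.0
eef_pos: [410.9, -203.7, 171.0]
ee_rot: [-179.9, -0.2, 104.8]
force: [-0.1, 0.3, 0.1]
finger_gap: 50.4
grasp_force: 0.0
```

>>> apply_moves([
  [[0, 0, 0], -85],
  [[0, 0, 0], -85],
  [[0, 0, 0], -85],
  [[0, 0, 0], -85],
  [[0, 0, 0], -85],
  [[0, 0, 0], -85],
  [[0, 0, 0], -85],
  [[0, 0, 0], -85],
  [[0, 0, 0], -85],
  [[0, 0, 0], -85],
])

```text
t: 27.0
eef_pos: [410.9, -203.7, 171.0]
ee_rot: [179.8, -0.1, -170.2]
force: [0.1, 0.4, 0.5]
finger_gap: 50.9
grasp_force: 0.0
```

```bash
python3 v.py 414.4 -204.8 63 -150
python3 - <<'E'
from h import *
t=cv2.convertScaleAbs(ctrl.camera("top"),alpha=1.6)
q=pix((595.5,-54.5,72)).astype(int); q2=pix((587.3,-364.4,72)).astype(int);print(q,q2)
g=lambda i,q:cv2.resize(i[q[1]-16:q[1]+16,q[0]-16:q[0]+16],(384,384),interpolation=cv2.INTER_CUBIC)
cv2.imwrite("pics/g5.png",np.hstack([g(t,q),g(t,q2)]))
cv2.imwrite("pics/full5.png",t)
E
```

```text
at [ 410.9 -203.7  171. ] [ 179.8   -0.1 -170.2] q1,6 [ -36.  -135.8] F [0.1 0.4 0.5] T [0.1 0.  0. ] gap 50.93391750712635
shift -3.2255729182101742 -1.6290400796400233 107.9632180417895 turn -20.20100303208946
[355 239] [523 246]
```

View pics/g5.png

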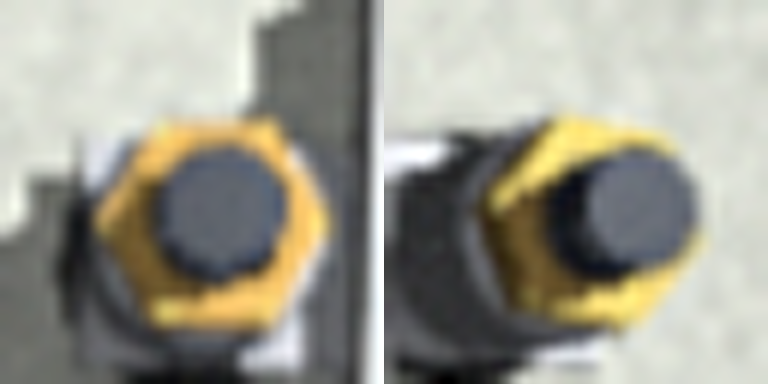

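>>> apply_moves([
  [[-3.2, -1.6, 0], -8],
  [[-3.2, -1.6, 20], -16],
  [[-3.2, -1.6, 50], -20],
  [[-3.2, -1.6, 80], -20],
  [[-3.2, -1.6, 100], -20],
  [[-3.2, -1.6, 107], -20],
  [[-3.2, -1.6, 107], -20],
])

```text
t: 27.75
eef_pos: [414.3, -204.9, 64.4]
ee_rot: [179.8, -0.1, -150.6]
force: [-0.2, -0.3, 0.1]
finger_gap: 50.2
grasp_force: 0.0
```

>>> apply_moves([
  [[0, 0, 0], 0],
  [[0, 0, 0], 0],
  [[0, 0, 0], 0],
  [[0, 0, 0], 0],
  [[0, 0, 0], 0],
  [[0, 0, 0], 0],
  [[0, 0, 0], 0],
], claw=1)

```text
t: 28.45
eef_pos: [414.3, -203.7, 66.3]
ee_rot: [179.8, 0.0, -150.6]
force: [-2.8, 8.0, 5.9]
finger_gap: 29.7
grasp_force: 29.9
```

```bash
python3 v.py 414.4 -204.8 63 -150
```

```text
at [ 414.3 -203.7   66.3] [ 179.8    0.  -150.6] q1,6 [ -35.8 -155.3] F [-2.8  8.   5.9] T [1.5 0.5 0. ] gap 29.707642352068866
shift 0.4344098006377604 -1.056593973875675 3.2583456065464986 turn -0.5916575292834523
```

>>> apply_moves([
  [[0, 1, 0], 8],
  [[-0.3, 1.5, 0], 16],
  [[-0.3, 1.5, 0.1], 24],
  [[-0.3, 1.5, 0.2], 32],
  [[-0.3, 1.5, 0.3], 40],
  [[-0.3, 1.5, 0.4], 48],
  [[-0.3, 1.5, 0.4], 56],
  [[-0.3, 1.5, 0.5], 64],
  [[-0.3, 1.5, 0.6], 72],
  [[-0.3, 1.5, 0.7], 80],
])

```text
t: 29.45
eef_pos: [414.0, -205.9, 65.5]
ee_rot: [-179.8, 0.1, 129.2]
force: [-7.4, -10.7, -1.4]
finger_gap: 29.6
grasp_force: 29.9
```

```bash
python3 v.py 414.4 -204.8 63 -150
```

```text
at [ 414.  -205.9   65.5] [-179.8    0.1  129.2] q1,6 [-35.8 -74.8] F [ -7.4 -10.7  -1.4] T [-1.8  1.2  0.1] gap 29.566106206411956
shift 0.6144649449843664 1.019466168300812 2.5298632830293997 turn -80.8345082351666
```

>>> apply_moves([
  [[-0.6, -2, 0], 8],
  [[-0.6, -2, 0.1], 16],
  [[-0.6, -2, 0.2], 24],
  [[-0.6, -2, 0.3], 32],
])

```text
t: 29.85
eef_pos: [412.9, -206.5, 65.1]
ee_rot: [-179.9, 0.1, 97.1]
force: [-4.1, -4.2, -0.8]
finger_gap: 29.5
grasp_force: 29.9
```

```bash
python3 v.py 414.4 -204.8 63 -150
```

```text
at [ 412.9 -206.5   65.1] [-179.9    0.1   97.1] q1,6 [-36.  -43.1] F [-4.1 -4.2 -0.8] T [-0.8  0.8  0.1] gap 29.501185372435994
shift 1.492595447693293 1.684538806195311 2.13484177394011 turn -112.86049285481693
```

>>> apply_moves([
  [[0, -0.5, 0.1], 8],
  [[0, -0.5, 0.2], 16],
  [[0, -0.5, 0.3], 24],
  [[0, -0.5, 0.3], 32],
])

```text
t: 30.25
eef_pos: [411.8, -206.4, 64.8]
ee_rot: [-179.9, 0.1, 65.1]
force: [-6.8, -4.0, 0.2]
finger_gap: 29.4
grasp_force: 30.0
```

```bash
python3 v.py 414.4 -204.8 63 -150
```

```text
at [ 411.8 -206.4   64.8] [-179.9    0.1   65.1] q1,6 [-36.1 -11.1] F [-6.8 -4.   0.2] T [-0.8  1.1  0.1] gap 29.438280740468734
shift 2.497383828957065 1.6604288347162783 1.7676692588917007 turn -144.85667324488657
```

>>> apply_moves([
  [[-1, -0.6, 0.1], 8],
  [[-1, -0.6, 0.2], 16],
  [[-1, -0.6, 0.3], 24],
  [[-1, -0.6, 0.3], 32],
])

```text
t: 30.65
eef_pos: [410.9, -205.8, 64.4]
ee_rot: [-179.9, 0.1, 33.1]
force: [-4.7, 3.1, 0.9]
finger_gap: 29.6
grasp_force: 29.9
```

```bash
python3 v.py 414.4 -204.8 63 -150
```

```text
at [ 410.9 -205.8   64.4] [-179.9    0.1   33.1] q1,6 [-36.2  20.7] F [-4.7  3.1  0.9] T [0.2 0.8 0.1] gap 29.557465039282537
shift 3.489633133828368 1.0988845609257991 1.3631648007949053 turn -176.88354437268674
```

>>> apply_moves([
  [[-0.3, -0.8, 0.1], 8],
  [[-0.3, -0.8, 0.2], 16],
  [[-0.3, -0.8, 0.3], 24],
  [[-0.3, -0.8, 0.3], 32],
])

```text
t: 31.05
eef_pos: [410.5, -204.8, 64.0]
ee_rot: [-179.9, 0.1, 1.1]
force: [-0.7, 5.6, 0.6]
finger_gap: 29.8
grasp_force: 29.9
```

```bash
python3 v.py 414.4 -204.8 63 -150
```

```text
at [ 410.5 -204.8   64. ] [-179.9    0.1    1.1] q1,6 [-36.1  52.7] F [-0.7  5.6  0.6] T [0.8 0.4 0.1] gap 29.81023019092816
shift 3.946938470995254 0.08932394125881643 1.0291875970994937 turn 151.0999121365635
```

>>> apply_moves([
  [[0, -0.7, 0.1], 8],
  [[0, -0.7, 0.2], 16],
  [[0, -0.7, 0.3], 24],
  [[0, -0.7, 0.3], 32],
])

```text
t: 31.45
eef_pos: [410.7, -203.7, 63.7]
ee_rot: [-179.9, 0.1, -30.9]
force: [1.4, 7.8, -0.5]
finger_gap: 29.8
grasp_force: 29.9
```

```bash
python3 v.py 414.4 -204.8 63 -150
```

```text
at [ 410.7 -203.7   63.7] [-179.9    0.1  -30.9] q1,6 [-36.   84.8] F [ 1.4  7.8 -0.5] T [1.2 0.1 0.1] gap 29.82868253343822
shift 3.7298245926523044 -1.006725285028252 0.707396922454194 turn 119.0889226253359
```

>>> apply_moves([
  [[-0.3, -1, 0.1], 8],
  [[-0.3, -1, 0.2], 16],
  [[-0.3, -1, 0.2], 24],
])

```text
t: 31.75
eef_pos: [410.2, -201.6, 63.4]
ee_rot: [180.0, 0.3, -54.8]
force: [1.2, 8.3, 0.8]
finger_gap: 32.0
grasp_force: 30.1
```

```bash
python3 v.py 414.4 -204.8 63 -150
```

```text
at [ 410.2 -201.6   63.4] [180.    0.3 -54.8] q1,6 [-35.9 108.8] F [1.2 8.3 0.8] T [ 1.4 -0.1  0.7] gap 32.01806040682851
shift 4.998421021006365 -1.6042812602199654 0.4353260406127646 turn 95.19703955015598
```

>>> apply_moves([
  [[0, 0, 0], 0],
  [[0, 0, 0], 0],
  [[0, 0, 0], 0],
  [[0, 0, -40], 0],
  [[0, 0, -80], 0],
  [[0, 0, -110], -8],
  [[40, -10, -110], -16],
  [[80, -20, -110], -24],
  [[120, -30, -110], -32],
  [[160, -40, -110], -40],
], claw=-0.1)

```text
t: 32.75
eef_pos: [538.1, -312.9, 173.7]
ee_rot: [180.0, -0.1, -14.2]
force: [-0.6, -0.6, 0.3]
finger_gap: 50.6
grasp_force: 0.0
```

```bash
python3 v.py 584.5 -364 173 -159
```

```text
at [ 538.1 -312.9  173.7] [180.   -0.1 -14.2] q1,6 [-37.2  67. ] F [-0.6 -0.6  0.3] T [-0.1  0.1  0.1] gap 50.63741501301269
shift 57.507852641959126 38.11783302360698 0.7148620103901919 turn 144.77785388048267
```

>>> apply_moves([
  [[58, 38, 0], -85],
  [[58, 38, 0], -85],
  [[58, 38, 0], -85],
  [[58, 38, 0], -85],
  [[58, 38, 0], -85],
  [[58, 38, 0], -85],
  [[58, 38, 0], -85],
  [[58, 38, 0], -85],
  [[58, 38, 0], -85],
  [[58, 38, 0], -85],
])

```text
t: 33.75
eef_pos: [583.5, -363.3, 173.3]
ee_rot: [180.0, 0.0, 70.8]
force: [-0.2, -0.4, 0.2]
finger_gap: 50.7
grasp_force: 0.0
```

>>> apply_moves([
  [[0, 0, 0], -85],
  [[0, 0, 0], -85],
  [[0, 0, 0], -85],
  [[0, 0, 0], -85],
  [[0, 0, 0], -85],
  [[0, 0, 0], -85],
  [[0, 0, 0], -85],
  [[0, 0, 0], -85],
  [[0, 0, 0], -85],
  [[0, 0, 0], -85],
])

```text
t: 34.75
eef_pos: [583.5, -363.3, 173.3]
ee_rot: [-180.0, 0.0, 155.8]
force: [-1.1, 0.3, 0.0]
finger_gap: 50.6
grasp_force: 0.0
```

>>> apply_moves([
  [[0, 0, 0], -45],
  [[0, 0, 0], -45],
  [[0, 0, 0], -45],
  [[0, 0, 0], -45],
  [[0, 0, 0], -45],
  [[0, 0, 0], -45],
])

```text
t: 35.35
eef_pos: [583.5, -363.3, 173.3]
ee_rot: [-180.0, 0.0, -159.3]
force: [0.2, 0.5, 0.2]
finger_gap: 50.7
grasp_force: 0.0
```

```bash
python3 v.py 584.5 -364 63.5 -159
```

```text
at [ 583.5 -363.3  173.3] [-180.     0.  -159.3] q1,6 [ -38.3 -149. ] F [0.2 0.5 0.2] T [ 0.   0.1 -0.1] gap 50.667737328074644
shift -0.7137604253402117 -1.0248430778742776 109.83809712181204 turn -0.28725872184958234
```

>>> apply_moves([
  [[0, 0, 40], 0],
  [[0, 0, 70], 0],
  [[0, 0, 95], 0],
  [[0, 0, 105], 0],
  [[0, 0, 109], 0],
  [[0, 0, 109], 0],
])

```text
t: 35.95
eef_pos: [583.9, -363.3, 64.9]
ee_rot: [-180.0, 0.0, -159.6]
force: [1.0, 0.1, -0.4]
finger_gap: 50.6
grasp_force: 0.0
```

>>> apply_moves([
  [[0, 0, 0], 0],
  [[0, 0, 0], 0],
  [[0, 0, 0], 0],
  [[0, 0, 0], 0],
  [[0, 0, 0], 0],
  [[0, 0, 0], 0],
  [[0, 0, 0], 0],
], claw=1)

```text
t: 36.65
eef_pos: [584.6, -364.5, 65.6]
ee_rot: [-179.8, 0.1, -159.6]
force: [2.1, -5.4, 0.8]
finger_gap: 29.6
grasp_force: 30.0
```

```bash
python3 v.py 584.5 -364 63.5 -159
```

```text
at [ 584.6 -364.5   65.6] [-179.8    0.1 -159.6] q1,6 [ -38.3 -148.7] F [ 2.1 -5.4  0.8] T [-0.7 -0.4 -0.1] gap 29.589876162994774
shift -0.12734920243890008 0.5102879591447104 2.072151184492313 turn -0.5875848501355847
```

>>> apply_moves([
  [[0, -1, 0.1], 8],
  [[0, -1, 0.2], 16],
  [[0, -1, 0.3], 24],
  [[0, -1, 0.4], 32],
  [[0, -1, 0.5], 40],
  [[0, -1, 0.5], 48],
  [[0, -1, 0.6], 56],
  [[0, -1, 0.7], 64],
  [[0, -1, 0.8], 72],
  [[0, -1, 0.9], 80],
])

```text
t: 37.65
eef_pos: [584.8, -364.0, 64.7]
ee_rot: [179.9, 0.1, 120.1]
force: [0.7, -0.9, 3.1]
finger_gap: 29.6
grasp_force: 30.0
```

```bash
python3 v.py 584.5 -364 63.5 -159
```

```text
at [ 584.8 -364.    64.7] [179.9   0.1 120.1] q1,6 [-38.3 -68.4] F [ 0.7 -0.9  3.1] T [-0.1 -0.3  0. ] gap 29.5510260697929
shift 0.16184143124682127 -0.2903110805997253 1.168078277696182 turn -80.8792919880043
```

Well centred. On in 30° steps.

>>> apply_moves([
  [[0, 0, 0.1], 8],
  [[0, 0, 0.2], 16],
  [[0, 0, 0.3], 24],
  [[0, 0, 0.3], 32],
])

```text
t: 38.05
eef_pos: [585.1, -364.0, 64.3]
ee_rot: [179.8, 0.1, 88.1]
force: [3.5, 0.2, 1.5]
finger_gap: 29.6
grasp_force: 30.0
```

```bash
python3 v.py 584.5 -364 63.5 -159
```

```text
at [ 585.1 -364.    64.3] [179.8   0.1  88.1] q1,6 [-38.3 -36.4] F [3.5 0.2 1.5] T [-0.  -0.5  0. ] gap 29.55094869562192
shift -0.0685871087199503 -0.5890915698537742 0.8238978759340654 turn -112.87894645807461
```

>>> apply_moves([
  [[0, 0, 0.1], 8],
  [[0, 0, 0.2], 16],
  [[0, 0, 0.2], 20],
])

```text
t: 38.35
eef_pos: [585.3, -364.0, 64.1]
ee_rot: [179.8, -0.0, 68.2]
force: [3.3, -0.1, 1.6]
finger_gap: 29.7
grasp_force: 30.0
```

```bash
python3 v.py 584.5 -364 63.5 -159
```

```text
at [ 585.3 -364.    64.1] [179.8  -0.   68.2] q1,6 [-38.3 -16.5] F [ 3.3 -0.1  1.6] T [-0.1 -0.5  0. ] gap 29.696071120324035
shift -0.31914080319342614 -0.7142841474206403 0.6106032866597388 turn -132.821991480085
```

>>> apply_moves([
  [[0.2, 0.4, 0.1], 8],
  [[0.2, 0.4, 0.2], 16],
  [[0.2, 0.4, 0.2], 20],
])

```text
t: 38.65
eef_pos: [585.4, -364.1, 63.9]
ee_rot: [179.8, -0.0, 48.2]
force: [2.4, -0.0, 1.8]
finger_gap: 29.4
grasp_force: 30.0
```

```bash
python3 v.py 584.5 -364 63.5 -159
```

```text
at [ 585.4 -364.1   63.9] [179.8  -0.   48.2] q1,6 [-38.3   3.6] F [ 2.4 -0.   1.8] T [-0.2 -0.3  0.1] gap 29.421650808513174
shift -0.5643112679997222 -0.7486997604807889 0.3780870048712117 turn -152.83043294642175
```

>>> apply_moves([
  [[0, 0, 0.1], 8],
  [[0, 0, 0.2], 14],
])

```text
t: 38.85
eef_pos: [585.5, -364.2, 63.7]
ee_rot: [179.8, -0.1, 34.2]
force: [2.7, -1.3, 2.2]
finger_gap: 29.3
grasp_force: 30.0
```

```bash
python3 v.py 584.5 -364 63.5 -159
```

```text
at [ 585.5 -364.2   63.7] [179.8  -0.1  34.2] q1,6 [-38.3  17.6] F [ 2.7 -1.3  2.2] T [-0.2 -0.3  0.1] gap 29.347168446399223
shift -0.7463335790834946 -0.7303413840495119 0.23889574229612975 turn -166.84881607551176
```

>>> apply_moves([
  [[0, 0, 0.1], 8],
  [[0, 0, 0.2], 16],
  [[0, 0, 0.2], 20],
])

```text
t: 39.15
eef_pos: [585.4, -364.4, 63.7]
ee_rot: [179.8, -0.1, 14.3]
force: [2.8, -1.0, 2.6]
finger_gap: 30.9
grasp_force: 30.1
```

>>> apply_moves([
  [[0, 0, 0.1], 8],
  [[0, 0, 0.1], 12],
])

```text
t: 39.35
eef_pos: [585.2, -364.5, 63.6]
ee_rot: [179.9, -0.1, 2.3]
force: [2.4, -0.8, 2.9]
finger_gap: 31.9
grasp_force: 30.0
```

```bash
python3 v.py 584.5 -364 63.5 -159
```

```text
at [ 585.2 -364.5   63.6] [179.9  -0.1   2.3] q1,6 [-38.3  49.5] F [ 2.4 -0.8  2.9] T [-0.2 -0.2  0.8] gap 31.92913425037018
shift -0.718002630244201 -0.48795546054438604 0.09584801802713372 turn 161.26619058414917
```

Torque 0.8 N m: right nut is home. Releasing and going back to check the left nut.

>>> apply_moves([
  [[0, 0, 0], 0],
  [[0, 0, 0], 0],
  [[0, 0, 0], 0],
  [[0, 0, -40], 0],
  [[0, 0, -80], 0],
  [[0, 0, -110], 0],
  [[0, -40, -110], -8],
  [[5, -90, -110], -16],
  [[10, -140, -110], -24],
  [[10, -190, -110], -30],
], claw=-0.1)

```text
t: 40.35
eef_pos: [586.0, -172.2, 172.0]
ee_rot: [-180.0, -0.0, 32.8]
force: [0.7, 0.3, -0.4]
finger_gap: 50.4
grasp_force: 0.0
```

```bash
python3 v.py 596 -54.7 173 33
```

```text
at [ 586.  -172.2  172. ] [-180.    -0.    32.8] q1,6 [-23.6  33.7] F [ 0.7  0.3 -0.4] T [-0.1  0.1 -0. ] gap 50.37752208669819
shift 71.94494927747542 -93.42210380285378 -1.0436597779372505 turn -0.2409999640075
```

>>> apply_moves([
  [[72, -93, 0], 0],
  [[72, -93, 0], 0],
  [[72, -93, 0], 0],
  [[72, -93, 0], 0],
  [[72, -93, 30], 0],
  [[72, -93, 60], 0],
  [[72, -93, 90], 0],
  [[72, -93, 105], 0],
  [[72, -93, 108], 0],
  [[72, -93, 108], 0],
])

```text
t: 41.35
eef_pos: [597.1, -58.3, 64.0]
ee_rot: [-180.0, 0.0, 32.4]
force: [-0.3, 0.3, 1.2]
finger_gap: 50.1
grasp_force: 0.0
```

```bash
python3 v.py 596 -54.7 63.5 33
```

```text
at [597.1 -58.3  64. ] [-180.     0.    32.4] q1,6 [-12.9  44.8] F [-0.3  0.3  1.2] T [-0.1  0.2 -0. ] gap 50.14534845898963
shift 0.946111251641531 -3.6262066937384416 0.4671925977011284 turn -0.6324060917170016
```

>>> apply_moves([
  [[0, 0, 0], 0],
  [[0, 0, 0], 0],
  [[0, 0, 0], 0],
  [[0, 0, 0], 0],
  [[0, 0, 0], 0],
  [[0, 0, 0], 0],
  [[0, 0, 0], 0],
], claw=1)

```text
t: 42.05
eef_pos: [595.4, -53.8, 65.1]
ee_rot: [-179.7, 0.0, 32.4]
force: [-6.7, 11.3, 7.6]
finger_gap: 29.4
grasp_force: 30.0
```

>>> apply_moves([
  [[0, 0, 0], 8],
  [[0, 0, 0.1], 14],
])

```text
t: 42.25
eef_pos: [594.7, -54.5, 65.0]
ee_rot: [-179.8, 0.2, 18.3]
force: [-11.1, 7.8, 8.1]
finger_gap: 30.2
grasp_force: 30.1
```

```bash
python3 v.py 596 -54.7 63.5 33
```

```text
at [594.7 -54.5  65. ] [-179.8    0.2   18.3] q1,6 [-12.6  59. ] F [-11.1   7.8   8.1] T [1.3 1.8 0.9] gap 30.20921946016031
shift 1.1867519999583167 0.6003674652502143 1.4725752596883552 turn -14.694510188511003
```

Left nut also jammed (0.9 N m). Releasing, turning to yaw 90 and looking for the weight.

>>> apply_moves([
  [[0, 0, 0], 0],
  [[0, 0, 0], 0],
  [[0, 0, 0], 0],
  [[0, 0, -40], 0],
  [[0, 0, -80], 0],
  [[0, 0, -115], -8],
  [[-30, 40, -115], -16],
  [[-60, 80, -115], -24],
  [[-104, 123, -115], -32],
  [[-104, 123, -115], -40],
], claw=-0.1)

```text
t: 43.25
eef_pos: [535.9, -210.6, 179.5]
ee_rot: [179.9, 0.1, 58.6]
force: [-0.4, 1.0, -0.1]
finger_gap: 50.7
grasp_force: 0.0
```

>>> apply_moves([
  [[0, 0, 0], -8],
  [[0, 0, 0], -16],
  [[0, 0, 0], -24],
  [[0, 0, 0], -32],
  [[0, 0, 0], -32],
])

```text
t: 43.75
eef_pos: [537.6, -207.0, 179.4]
ee_rot: [180.0, 0.0, 90.5]
force: [0.0, 0.1, -0.2]
finger_gap: 50.3
grasp_force: 0.0
```

```bash
python3 - <<'E'
from h import *
t=cv2.convertScaleAbs(ctrl.camera("top"),alpha=1.4); s=cv2.convertScaleAbs(ctrl.camera("scene"),alpha=1.4)
cv2.imwrite("pics/g6.png",np.hstack([cv2.resize(t[200:360,270:430],(400,400),interpolation=3),cv2.resize(s[140:300,240:400],(400,400),interpolation=3)]))
E
python3 v.py 465 -9 170 90
```

```text
at [ 537.6 -206.8  179.3] [180.    0.   90.2] q1,6 [-28.7 -28.9] F [0.3 0.  0.1] T [-0.1 -0.   0. ] gap 50.72534869540518
shift 198.04576626170308 -71.82917919716449 9.287130661399289 turn 0.21057698784363765
```

View pics/g6.png

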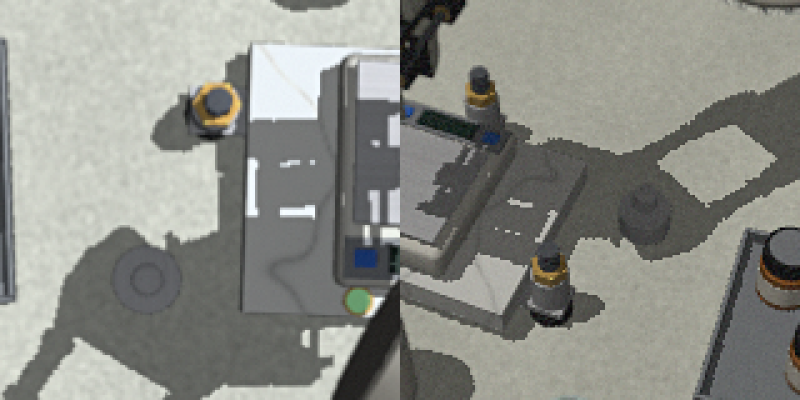

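The weight is where it was (knob at about (329,311) in the top view). Going to it.

>>> apply_moves([
  [[198, -71, 0], 0],
  [[198, -71, 0], 0],
  [[198, -71, 0], 0],
  [[198, -71, 0], 0],
  [[198, -71, 0], 0],
  [[198, -71, 30], 0],
  [[198, -71, 70], 0],
  [[198, -71, 100], 0],
  [[198, -71, 100], 0],
  [[198, -71, 100], 0],
])

```text
t: 44.85
eef_pos: [465.5, -9.5, 79.5]
ee_rot: [-180.0, 0.0, 90.3]
force: [-0.1, -0.3, 0.9]
finger_gap: 50.4
grasp_force: 0.0
```

```bash
python3 v.py 466 -9 34 90
```

```text
at [465.5  -9.5  79.5] [-180.     0.    90.3] q1,6 [-10.6 -11. ] F [-0.1 -0.3  0.9] T [-0.1  0.1  0. ] gap 50.362168185702686
shift 0.5385443278466944 0.4985649509072785 45.539708673709086 turn 0.33454220603104545
```

>>> apply_moves([
  [[0.5, 0.5, 20], 0],
  [[0.5, 0.5, 38], 0],
  [[0.5, 0.5, 44], 0],
  [[0.5, 0.5, 45], 0],
  [[0.5, 0.5, 45], 0],
])

```text
t: 45.35
eef_pos: [466.4, -8.8, 35.2]
ee_rot: [179.9, 0.0, 90.4]
force: [-0.2, -0.2, 1.0]
finger_gap: 50.1
grasp_force: 0.0
```

>>> apply_moves([
  [[0, 0, 0], 0],
  [[0, 0, 0], 0],
  [[0, 0, 0], 0],
  [[0, 0, 0], 0],
  [[0, 0, 0], 0],
  [[0, 0, 0], 0],
  [[0, 0, 0], 0],
  [[0, 0, -10], 0],
  [[0, 0, -20], 0],
  [[0, 0, -20], 0],
], claw=1)

```text
t: 46.35
eef_pos: [465.9, -8.6, 55.2]
ee_rot: [179.9, 0.0, 90.4]
force: [0.6, -0.1, -4.8]
finger_gap: 22.9
grasp_force: 30.0
```

```bash
python3 v.py 566 -211 180 90
```

```text
at [465.9  -8.6  55.2] [179.9   0.   90.4] q1,6 [-10.5 -10.9] F [ 0.6 -0.1 -4.8] T [-0.1  0.   0. ] gap 22.92760122790711
shift -203.11090673590186 98.61681571292496 -124.77472986478445 turn 0.43003291154175827
```

>>> apply_moves([
  [[0, 0, -40], 0],
  [[0, 0, -80], 0],
  [[0, 0, -110], 0],
  [[-25, 12, -115], 0],
  [[-55, 27, -115], 0],
  [[-85, 42, -115], 0],
  [[-115, 57, -115], 0],
  [[-150, 73, -115], 0],
  [[-180, 88, -115], 0],
  [[-203, 99, -115], 0],
])

```text
t: 47.35
eef_pos: [566.1, -212.6, 168.3]
ee_rot: [-179.9, -0.0, 90.4]
force: [-0.7, 1.2, -4.8]
finger_gap: 23.2
grasp_force: 30.0
```

```bash
python3 v.py 566 -211 132 90
```

```text
at [ 566.1 -212.6  168.3] [-179.9   -0.    90.4] q1,6 [-27.8 -28.2] F [-0.7  1.2 -4.8] T [-0.1  0.   0.1] gap 23.243006441943532
shift 1.6240764182666678 -0.06364954385995997 36.29886334366259 turn 0.37372692849703526
```

>>> apply_moves([
  [[1, 0, 15], 0],
  [[1, 0, 28], 0],
  [[1, 0, 33], 0],
  [[1, 0, 35], 0],
  [[1, 0, 36], 0],
  [[1, 0, 36], 0],
])

```text
t: 47.95
eef_pos: [566.2, -209.6, 133.6]
ee_rot: [180.0, 0.0, 90.5]
force: [-0.0, -0.9, -4.8]
finger_gap: 23.0
grasp_force: 30.0
```

>>> apply_moves([
  [[0, 0, 1], 0],
  [[0, 0, 1], 0],
])

```text
t: 48.15
eef_pos: [566.1, -209.8, 132.4]
ee_rot: [180.0, 0.0, 90.4]
force: [-0.3, -0.2, -4.8]
finger_gap: 23.1
grasp_force: 30.0
```

>>> apply_moves([
  [[0, 0, 1], 0],
  [[0, 0, 1], 0],
])

```text
t: 48.35
eef_pos: [565.9, -209.8, 131.1]
ee_rot: [180.0, -0.0, 90.4]
force: [-0.1, 0.1, -5.8]
finger_gap: 23.0
grasp_force: 30.0
```

```bash
python3 v.py 566 -211 132 90
```

```text
at [ 565.9 -209.8  131.1] [180.   -0.   90.4] q1,6 [-27.6 -28. ] F [-0.1  0.1 -5.8] T [-0.1  0.  -0. ] gap 23.019822592189737
shift -1.2040701798324156 0.07513556417102935 -0.9150005177595517 turn 0.43023338048968185
```

>>> apply_moves([
  [[0, 0, 1], 0],
  [[0, 0, 1], 0],
  [[0, 0, 1], 0],
])

```text
t: 48.65
eef_pos: [566.0, -209.7, 130.5]
ee_rot: [180.0, -0.0, 90.4]
force: [-1.1, 1.2, -0.7]
finger_gap: 22.7
grasp_force: 30.0
```

>>> apply_moves([
  [[0, 0, 0], 0],
  [[0, 0, 0], 0],
  [[0, 0, 0], 0],
  [[0, 0, 0], 0],
  [[0, 0, 0], 0],
  [[0, 0, -20], 0],
  [[0, 0, -50], 0],
  [[0, 0, -90], 0],
  [[0, 0, -90], 0],
  [[0, 0, -90], 0],
], claw=-0.1)

```text
t: 49.65
eef_pos: [566.3, -210.0, 221.0]
ee_rot: [179.9, 0.1, 90.4]
force: [0.9, -0.3, -1.0]
finger_gap: 50.5
grasp_force: 0.0
```

>>> apply_moves([
  [[0, -50, 0], 0],
  [[30, -100, 0], 0],
  [[80, -130, 0], 0],
  [[120, -130, 0], 0],
  [[170, -130, 0], 0],
  [[170, -130, 0], 0],
])

```text
t: 50.25
eef_pos: [432.9, -36.2, 219.2]
ee_rot: [-179.9, -0.1, 90.7]
force: [0.5, -0.2, -0.2]
finger_gap: 50.7
grasp_force: 0.0
```

Run:
```python
from h import *
t=cv2.convertScaleAbs(ctrl.camera("top"),alpha=1.4); s=cv2.convertScaleAbs(ctrl.camera("scene"),alpha=1.4)
cv2.imwrite("pics/g7.png",np.hstack([cv2.resize(t[200:380,150:550],(800,360),interpolation=3)[:,:],])); 
cv2.imwrite("pics/g7.png",np.vstack([cv2.resize(t[200:360,150:550],(640,256),interpolation=3),cv2.resize(s[140:340,160:480],(640,340),interpolation=3)]))
```

```text
(no output)
```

View pics/g7.png

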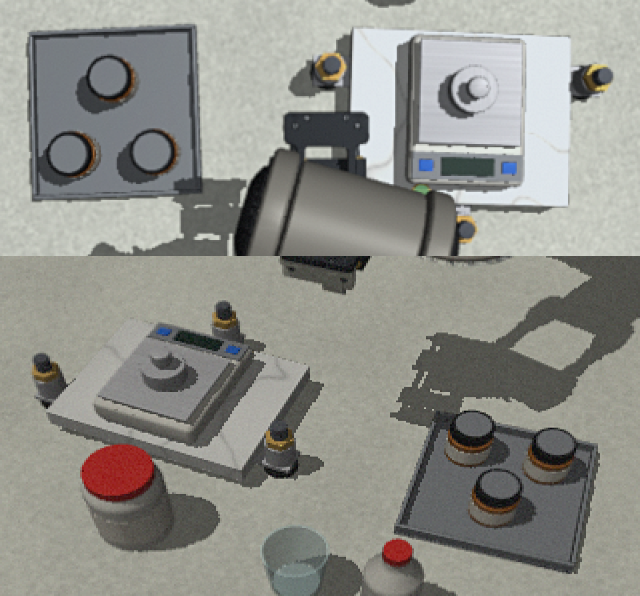

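The weight stands centred on the pan, the three jars are upright in the tray, the nuts are down and the robot is clear. Handing in.

```bash
python3 -c "
from bench import ctrl
print(ctrl.close_job())"
```

```text
the job is handed in; nothing more can be done
None
```

The job is handed in (the hand-in returned no verdict): all three jars stand upright in the spill tray, each jam nut is jammed at 0.7 to 0.9 N m, and the check weight stands centred on the pan with the robot clear.

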